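# Shut and latch the shoe-care bin

## Task

Lower the open cream-coloured lid of the shoe-care bin, swing the wire loop of the toggle latch over the steel keeper on the lid, then press the red lever all the way down against the bin so that the lid is pulled tight. Do not disturb the polish tin, the brush and the jar standing beside it.

Things in the scene. Friction and masses are not known exactly. Their poses are not given: they have to be found in the camera images.
- station: Fixed green wedge-shaped bin, 280 mm wide. Origin: on the counter, middle of its front bottom edge; x points from front to back, y left, z up. The front wall rises from the origin leaning back, 50 degrees from horizontal. Below, u = distance up this slope, along (cos50, 0, sin50); n = distance out of it, along (-sin50, 0, cos50). The green slope ends at u = 160 mm; back wall at x = 262 mm
- shelf_edge (a point): Middle of the lower front edge of the dark wooden jar shelf above the bin, at station x = 122, z = 365 mm. The board reaches 80 mm back, is 312 mm wide, on a post at each end (y = +-150, x = 161 to 183 mm); jars on it to z = 440. It hangs over the lid, so press the lid from the front with the tool leaning 30 to 50 degrees in under the shelf
- lid (a joint): Angle of the cream-coloured lid, rad: 0 shut tight, grows as its front rises (limit 0.6). Starts 0.3 to 0.45 open and stays where left (stiff hinge, a few N at the front edge). Sprung rubber bumpers push it back to about 0.06 (front 7 mm up) until the latch pulls it tight; that is low enough for hooking. Pressing it quite shut by hand takes about 15 N
- lid_hinge (a point): Lid's hinge line, along the station's y at x = 260, z = 150 mm. Fixed
- lid_front (a point): Middle of the lid's front top edge, moves with the lid; lid shut: x = 138, z = 165 mm (122 mm before and 15 mm above the hinge). Behind it a flat top, 284 mm wide, 120 mm deep; below it the lid's front face, in the plane of the slope, from u = 164 to 215 mm. Press on the flat top just behind this edge
- keeper (a point): Where the hooked bar sits: in the mouth of the steel hook on the lid's front face, u = 173, n = 5 mm with the lid shut; moves with the lid. The hook is 22 mm wide along y, stands 12.5 mm out of the face, its lip points up the slope (lip's end 3 mm up-slope of this point): the bar lies down on the face above it and is drawn down the slope into it
- lever (a joint): Angle of the red lever about lever_pivot, rad: 0 pressed flat on the slope, tip pointing down the slope; grows as the tip swings out and up (pi/2: straight out of the slope; limit 2.3). Starts 1.85 to 2.1. Stays where left (about 1 N at the tip). With the loop hooked it takes up to about 6 N at the tip; near 0 it goes over centre and locks
- lever_pivot (a point): Lever's hinge pin, along the station's y, at u = 118, n = 13 mm. Fixed
- lever_tip (a point): Middle of the lever's free end, 70 mm from the pivot. The lever is a red plate 26 mm wide along y, 4 mm thick, its pushed face 6 mm off the line through the pivot; last 14 mm bent a little outwards. Push it near the tip, on the side facing the lid, round an arc about the pivot and at last down onto the slope
- loop (a joint): Angle of the wire loop relative to the lever, rad: 0 latched, 3.07 (limit) folded against the lever. Swings freely. Starts leaning by its weight on the lever, past the vertical. When its bar is pushed 25 to 50 mm towards the lid, past the vertical, it falls by itself onto the lid's face above the keeper and stays there while the lever is closed, which draws the bar into the keeper
- loop_bar (a point): Middle of the loop's cross bar: steel wire 6 mm thick, 48 mm long along the station's y. Side wires join it to a pin on the lever, 24 mm from lever_pivot (pin at u = 118 + 24 cos(f), n = 13 + 24 sin(f), f = 192 deg - lever angle); bar to pin 79 mm. At the start the bar stands about 30 mm beyond the lever's tip, so a closed gripper's fingertips can push it from the side away from the lid
- tin: Bystander: round polish tin, steel with a red lid, 74 mm across, 25 mm high, loose on the counter. Origin: centre of its underside
- brush: Bystander: wooden shoe brush with black bristles, 150 x 50 x 44 mm (its x, y, z), loose on the counter. Origin: centre of its underside
- jar: Bystander: amber glass jar with copper cap, 54 mm across, 60 mm high, loose on the counter. Origin: centre of its underside

How it is judged:
On the way, in this order (a step that is already met when the one before it is completed fails the run):
1. the lid is lowered onto its bumpers (below 0.1 rad) (value of joint lid below 0.1 rad), for 0.2 s.
2. the loop's bar has been swung down to the keeper (within 35 mm of it) while the lever is still up (above 1 rad) (distance between loop_bar and keeper below 0.035 m and value of joint lever above 1 rad), for 0.1 s.
At the end, for the whole second after the job is handed in: The lid is pulled tight (under 0.025 rad), the loop's bar sits in the keeper (within 7 mm of the keeper point), the lever lies down on the bin (under 0.1 rad), all at rest, and the tin, brush and jar have not been moved by more than 20 mm or tipped (value of joint lid below 0.025 rad and value of joint lever below 0.1 rad and distance between loop_bar and keeper below 0.007 m and velocity of joint lever between -0.05 and 0.05 rad/s and velocity of joint lid between -0.05 and 0.05 rad/s); the robot touches nothing.
It fails at once if the polish tin is moved by more than 20 mm or tipped (distance of tin from where it was at the start of the episode above 0.02 m or angle between tin's own z axis and vertical above 0.4 rad).
It fails at once if the brush is moved by more than 20 mm or tipped (distance of brush from where it was at the start of the episode above 0.02 m or angle between brush's own z axis and vertical above 0.4 rad).
It fails at once if the jar is moved by more than 20 mm or tipped (distance of jar from where it was at the start of the episode above 0.02 m or angle between jar's own z axis and vertical above 0.4 rad).
It also fails if it takes over 54 s, if anything falls off the work surface, if the arm or the gripper's body presses on something with over 40 N, if the wrist force passes 120 N, or if a joint passes its speed limit or range.

## Robot

A 6-joint arm with a two-finger parallel gripper is mounted at the origin on the work surface. World frame = base frame: x ahead of the robot, y to its left, z up, the work surface at z = 0. Lengths are in m, angles in rad, forces in N, time in s.
With the tool pointing down it reaches from about 0.35 to 0.975 m from the base axis. Payload 4.9 kg.
Tool frame: the origin (TCP) lies at the centre of the arm's flange, where the gripper is bolted on; the fingertips stand 173 mm ahead of it and the grasp point (between the pads) lies 155 mm ahead of it; z points along the fingers, y is the line along which they close (so a half turn about z gives the same grasp; the last joint's range is limited). The gripper opens to 85 mm and grips with 20 to 120 N. Pads are 22 mm wide; open, the fingers measure 114 mm over their backs; the gripper's body (76 mm by 85 mm) begins 54 mm behind the grasp point. The pads swing forward as they close: fully open they stand 13 mm farther back than shut.
Start: joints at [1.186, 0.053, 1.613, -0, 1.476, -0.119], TCP at [0.164, 0.603, 0.405] pointing down, gripper open.
Joint ranges: [-3.01, 3.01], [-1.01, 2.22], [0.06, 2.58], [-1.02, 4.17], [0.09, 2.62], [-3.14, 3.14]. Speed limits (rad/s): [2.57, 2.57, 3.14, 3.14, 3.14, 3.14].

## Interface

Orientations are given as a rotation vector (axis times angle).
In Python, from plant import robot gives the robot as it stands.
- The arm moves only by the shell command python3 -m crank 'ROWS' [OPENING]. ROWS is JSON, a list of rows, each a list of 2 entries, a list of its own where there are three numbers: the shift along the tool's x, y, z in m, then the turn about the tool's z in rad. In form: [[[dx, dy, dz], yaw], ...]. A call has 1 to 5 rows; each row shifts and turns the commanded pose from where the row before left it, along the tool's axes as they then stand; what a row does not reach is not made up. A row lasts 1/12 s, in which the tool goes at most 41.7 mm and 7.16 degrees, less where a joint would pass 70% of its speed; a pose out of reach is approached as far as the arm can. A call is refused whole if a number of a shift passes 0.0417 or a number of a turn 0.125, either way. A call with a gripper value outside its range is refused whole. OPENING is the finger opening in m, from 0 to 0.0854, set as the call begins (- or left out, the last holds). The fingers move at their own pace and stop on an object; the grip force is fixed at half the most. Time passes only in rows, so rows that do not move let the fingers close. It gives the time, the measured TCP pose, the force, the opening and the grip force at its end, in the units of the state.
- robot.get_obs(): the state, without advancing time (a new reading comes with each control period).
- robot.get_image(name): name is "scene" or "top" or "wrist"; returns a dict with "color" (420x560x3 uint8, blue, green, red), "range_z" (420x560 float32, m along the optical axis (not along the pixel's ray), 0 where there is no reading), "vfov" (degrees; the focal length in pixels is half the picture's height over the tangent of half this angle, whatever the lens; pixels are square), "cx", "cy" (the principal point, pixels), "R" (3x3) and "t" (3): a world point X has camera coordinates R X + t. Camera axes: x right, y down, z forward; pixel columns grow to the right and rows downward; lengths in m; the calibration is good to about 2 mm. A picture is of the moment at which its call begins.
- robot.job_done(): hands the job in; it is judged then, once.
The state is a dict: "clock": time; "joint_pos": joint angles; "joint_vel": joint speeds; "effort": joint torques, N m; "tool_pos": TCP position; "tool_rot": TCP orientation; "force": force on the tool from outside, world axes, zero at the start; "moment": the same for the moment, N m; "grip_width": opening from 0.0 (shut) to 1.0 (fully open); "grip_force": force on a finger pad.
Only numpy, scipy, OpenCV 4.12 (cv2) and the standard library are available. Lean on these libraries where they do the work, as an engineer would, in place of code of your own. Each camera call takes 0.05 s, during which the arm holds its last target. There are 200 camera calls.

## Working session

There is one attempt and no reset: what is moved stays moved. The work goes in short steps, Python scripts to look and compute and a shell command to move; the robot and the scene stay as the last step left them, time stands still between calls to the robot, and variables do not carry over. Pictures are saved under pics/ and viewed, at most 10 in all, crops included, and the job is handed in when it is done.

```bash
ls; mkdir -p pics; cat > h.py <<'E'
import numpy as np,cv2
from plant import robot
from scipy.spatial.transform import Rotation as Rn
def snap(n):
    im=robot.get_image(n); return im
def world(im,u,v,k=1):
    f=im["color"].shape[0]/2/np.tan(np.radians(im["vfov"])/2)
    z=im["range_z"]; r=z[max(0,v-k):v+k+1,max(0,u-k):u+k+1]; r=r[r>0]
    d=np.median(r) if r.size else np.nan
    c=np.array([(u-im["cx"])/f*d,(v-im["cy"])/f*d,d]); R=np.array(im["R"]); return R.T@(c-np.array(im["t"]))
def proj(im,X):
    f=im["color"].shape[0]/2/np.tan(np.radians(im["vfov"])/2)
    c=np.array(im["R"])@X+np.array(im["t"]); return c[0]/c[2]*f+im["cx"],c[1]/c[2]*f+im["cy"]
E
python3 - <<'E'
from h import *
import pickle
d={}
for n in("scene","top"):
    d[n]=snap(n); cv2.imwrite(f"pics/{n}0.png",cv2.resize(d[n]["color"],(784,588)))
    print(n,-np.array(d[n]["R"]).T@np.array(d[n]["t"]),d[n]["vfov"])
pickle.dump(d,open("d0.pkl","wb"))
print(robot.get_obs())
E
```

```text
pics
scene [0.96821685 0.53187891 1.3096165 ] 47.42641458650647
top [0.46190715 0.02282214 1.68236336] 43.960634140328494
{'clock': 0.1, 'joint_pos': array([ 1.18598673e+00,  5.33325560e-02,  1.61418814e+00,  2.52068075e-05,
        1.47602955e+00, -1.19025675e-01]), 'joint_vel': array([ 0.00158141, -0.0010686 , -0.0025815 , -0.00045052,  0.00124338,
        0.00074486]), 'effort': array([ 9.20437060e-05, -3.94894624e+01, -3.71366680e+01, -9.41829262e-05,
        3.84327941e-03,  4.70478994e-05]), 'tool_pos': array([0.16408478, 0.6028193 , 0.40354099]), 'tool_rot': array([-4.16200345e-01, -3.11338314e+00,  2.96761469e-03]), 'force': array([ 0.64972828, -0.10251294, -0.38730067]), 'moment': array([-0.02599021,  0.00968849,  0.02416509]), 'grip_force': 0.0, 'grip_width': 1.0022070690160256}
```

View pics/scene0.png

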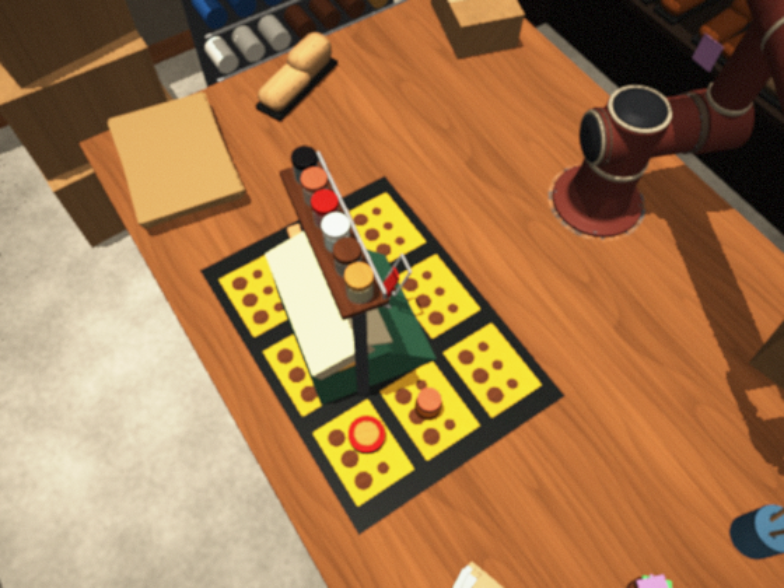

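View pics/top0.png

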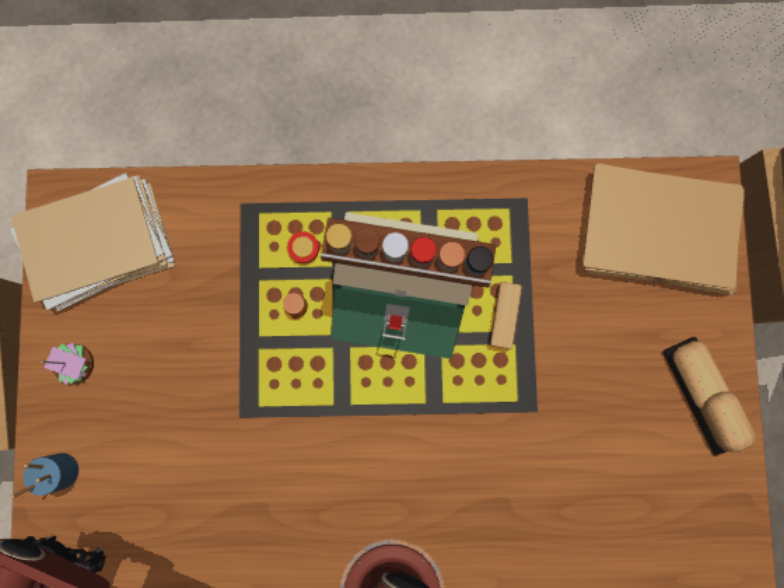

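The scene shows the bin with its open lid under the jar shelf. In the top view the bin's front faces the robot, with its front bottom edge from about (331,340) to (452,357). The lever is at (396,322), the jar at (294,304), the tin at (303,247) and the brush at (507,316).

```bash
python3 - <<'E'
from h import *
import pickle
d=pickle.load(open("d0.pkl","rb")); im=d["top"]
for n in d:
    im=d[n]
    hsv=cv2.cvtColor(im["color"],cv2.COLOR_BGR2HSV)
    m=cv2.inRange(hsv,(60,80,20),(95,255,160)); m[:130]=0 if n=="top" else m[:130]
    nl,lab,st,_=cv2.connectedComponentsWithStats(m); k=1+np.argmax(st[1:,4]); print(n,st[k])
    v,u=np.where(lab==k); P=np.array([world(im,a,b,0) for a,b in zip(u,v)]); P=P[~np.isnan(P).any(1)]
    # plane via RANSAC-ish
    best=None;rng=np.random.default_rng(0)
    for _ in range(500):
        q=P[rng.choice(len(P),3,False)];nn=np.cross(q[1]-q[0],q[2]-q[0]);l=np.linalg.norm(nn)
        if l<1e-5: continue
        nn/=l; c=np.abs((P-q[0])@nn)<.002
        if best is None or c.sum()>best.sum(): best=c
    Q=P[best];c=Q.mean(0);nn=np.linalg.svd(Q-c)[2][2];nn*=np.sign(nn[2])
    yaw=np.arctan2(-nn[1],-nn[0]); print(len(P),len(Q),"n",nn,"incl",np.degrees(np.arccos(nn[2])),"yaw",yaw)
    # local: origin along x: solve plane z=0
    ex=np.array([np.cos(yaw),np.sin(yaw)]);ey=np.array([-ex[1],ex[0]])
    x0=ex@c[:2]-c[2]/np.tan(np.radians(50)); y=Q[:,:2]@ey
    print("x0",x0,"y range",np.percentile(y,[0,1,99,100]))
    yc=(y.min()+y.max())/2; print("origin",ex*x0+ey*yc, "zmax",Q[:,2].min(),Q[:,2].max())
im=d["top"]
for nm,(a,b) in dict(tin=(303,247),jar=(294,304),brush=(507,316)).items(): print(nm,world(im,round(a/1.4),round(b/1.4)))
cr=im["color"][170:265,215:375];cv2.imwrite("pics/topc.png",cv2.resize(cr,(800,475),interpolation=cv2.INTER_CUBIC))
E
```

```text
scene [ 263  208   49   67 1621]
1615 846 n [-0.75314939  0.1365353   0.64352475] incl 49.94484353116223 yaw -0.17933811925630658
x0 0.5249179721425036 y range [0.05711195 0.0710387  0.22924096 0.23005985]
origin [0.54211194 0.04764906] zmax 0.003103897619871692 0.12532889734205674
top [ 237  203   95   52 3021]
3010 1484 n [-0.74978126  0.14291818  0.64606691] incl 49.754283795865405 yaw -0.18835368403777153
x0 0.5301755426414426 y range [-0.04399705 -0.04165051  0.23223614  0.23588037]
origin [ 0.53876307 -0.00502628] zmax 0.0019004239812485174 0.12804036666949728
tin [0.7781798  0.19166608 0.02671199]
jar [0.64143807 0.20779987 0.06061977]
brush [ 0.60536999 -0.27023226  0.04411298]
```

View pics/topc.png

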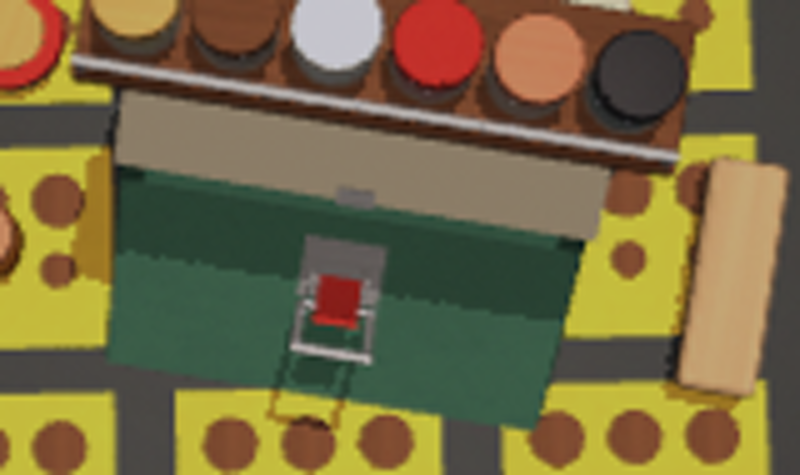

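```bash
cat >> h.py <<'E'
YAW=-0.185; EX=np.array([np.cos(YAW),np.sin(YAW),0]);EY=np.array([-EX[1],EX[0],0]);EZ=np.array([0,0,1.]);O=np.array([.536,-.004,0])
S=np.array([EX,EY,EZ])
def st(P): return (S@(np.asarray(P)-O).T).T*1000   # world->station mm
def ws(x,y,z): return O+S.T@np.array([x,y,z])/1000
def where():
    o=robot.get_obs(); R=Rn.from_rotvec(o["tool_rot"]).as_matrix(); 
    print("t",round(o["clock"],2),"TCP st",st(o["tool_pos"]).round(1),"F",(S@o["force"]).round(1),"grip",round(o["grip_width"],2),"tooly st",(S@R[:,1]).round(3),"z",(S@R[:,2]).round(3)); return o,R
def go(x,y,z):
    o,R=where(); print("tool delta mm",(R.T@(ws(x,y,z)-o["tool_pos"])*1000).round(1))
E
python3 - <<'E'
from h import *
import pickle
d=pickle.load(open("d0.pkl","rb"))
im=d["top"]
for c in [(150,120),(150,150),(250,130),(250,160),(400,150),(400,185),(500,170),(500,200),(590,190),(590,225),(355,197),(345,310),(330,285),(330,353),(340,357),(310,348),(345,255),(130,335),(500,415)]:
    print("crop",c,st(world(im,round(215+c[0]/5),round(170+c[1]/5),0)).round(1))
for n,(a,b) in dict(jar=(294,304),tin=(303,247),brush=(507,316)).items(): print(n,st(world(im,round(a/1.4),round(b/1.4))).round(0))
for c in [(75,58),(680,155)]: print("shelf",st(world(im,round(215+c[0]/5),round(170+c[1]/5)+1,1)).round(1))
o,R=where(); print("yaw needed for tool y ->+EX or -EX", [round(float(np.arctan2((R.T@(s*EX))[1],(R.T@(s*EX))[0])-np.pi/2),3) for s in(1,-1)]); print(R.round(3))
E
```

```text
crop (150, 120) [135.5 122.  193.8]
crop (150, 150) [119.5 119.7 184.7]
crop (250, 130) [138.3  63.7 200.9]
crop (250, 160) [122.7  61.2 188.8]
crop (400, 150) [141.8 -23.4 195.9]
crop (400, 185) [122.8 -26.9 187.5]
crop (500, 170) [139.2 -81.9 199.4]
crop (500, 200) [123.1 -85.  192. ]
crop (590, 190) [ 136.4 -134.7  198.6]
crop (590, 225) [ 117.5 -138.6  190.5]
crop (355, 197) [110.5  -1.9 205.1]
crop (345, 310) [ 49.6  -7.7 143.8]
crop (330, 285) [ 65.2   3.3 116.6]
crop (330, 353) [ 18.7  -2.8 191.9]
crop (340, 357) [ 19.5  -8.4 193.4]
crop (310, 348) [ 19.5   9.  193.6]
crop (345, 255) [ 86.   -2.9 103.5]
crop (130, 335) [ 20.9 123.1  27.5]
crop (500, 415) [  10.5 -118.4    9.4]
jar [ 65. 228.  61.]
tin [202. 237.  27.]
brush [ 117. -249.   44.]
shelf [127.8 149.  396.7]
shelf [ 193.8 -209.     2.9]
t 0.1 TCP st [-477.2  528.1  403.5] F [ 0.7  0.  -0.4] grip 1.0 tooly st [ 0.081  0.997 -0.002] z [-0.    -0.002 -1.   ]
yaw needed for tool y ->+EX or -EX [1.49, -1.652]
[[-0.965  0.263 -0.001]
 [ 0.263  0.965 -0.002]
 [ 0.    -0.002 -1.   ]]
```

```bash
A='[[0,0,0],0.124]'; for i in 1 2 3; do python3 -m crank '[[[0,0,0],0.124],[[0,0,0],0.124],[[0,0,0],0.124],[[0,0,0],0.124]]' | tail -1; done; python3 - <<'E'
from h import *
go(-30,75,385)
E
```

```text
grip_force: 0.0
grip_force: 0.0
grip_force: 0.0
t 1.1 TCP st [-477.2  528.1  404. ] F [-1.6 -0.   0.5] grip 1.0 tooly st [ 1.    -0.004 -0.   ] z [-0.    -0.001 -1.   ]
tool delta mm [-451.2  449.    19.4]
```

```bash
for i in 1 2 3; do python3 -m crank '[[[-0.0285,0.028,0.001],0],[[-0.0285,0.028,0.001],0],[[-0.0285,0.028,0.001],0],[[-0.0285,0.028,0.001],0],[[-0.0285,0.028,0.001],0]]' >/dev/null; done; python3 -m crank '[[[-0.02,0.02,0.005],0],[[0,0.01,0],0],[[0,0,0],0]]' >/dev/null; python3 - <<'E'
from h import *
go(58,75,350)
im=snap("wrist"); cv2.imwrite("pics/w1.png",im["color"])
E
```

```text
t 2.6 TCP st [-25.   80.6 383.9] F [ 0.3  0.5 -0.2] grip 1.0 tooly st [ 1.    -0.001 -0.001] z [-0.001  0.    -1.   ]
tool delta mm [-5.5 83.  33.8]
```

View pics/w1.png

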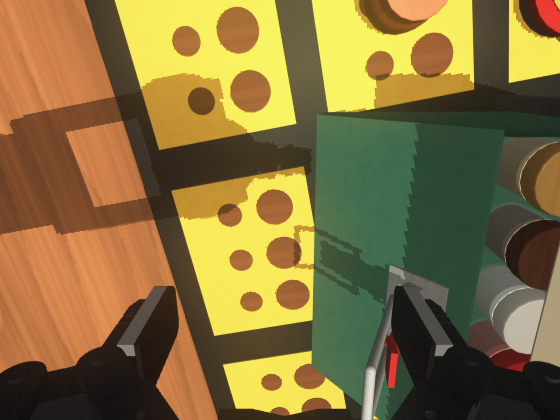

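The wrist view shows both open fingers, at (150,320) and (430,320), with the red lever and loop wires at (385,370) under the right one. The slope is green and the lid lies off to the right.

```bash
python3 -m crank '[[[-0.001,0.025,0.003],0],[[-0.001,0.025,0.003],0],[[0,0.02,0.003],0],[[0,0.013,0.003],0],[[0,0,0],0]]' >/dev/null; python3 -c 'from h import *
where()'; python3 -m crank '[[[0,0,0.006],0],[[0,0,0.006],0],[[0,0,0.006],0],[[0,0,0],0]]' >/dev/null;python3 -c 'from h import *
where()'; python3 -m crank '[[[0,0,0.005],0],[[0,0,0.005],0],[[0,0,0],0]]' >/dev/null;python3 -c 'from h import *
where()'
```

```text
t 3.07 TCP st [ 57.1  81.3 371.9] F [0.2 0.4 0.4] grip 1.0 tooly st [ 1.     0.004 -0.001] z [-0.001  0.    -1.   ]
t 3.4 TCP st [ 55.4  80.2 352.7] F [ 0.  -0.3 -1.4] grip 1.0 tooly st [ 1.     0.003 -0.003] z [-0.003 -0.    -1.   ]
t 3.65 TCP st [ 56.2  79.8 343.4] F [ 0.6 -0.1  0.4] grip 1.0 tooly st [ 1.     0.002 -0.002] z [-0.002 -0.    -1.   ]
```

```bash
for i in 1 2 3 4; do python3 -m crank '[[[0,0,0.0035],0],[[0,0,0.0035],0],[[0,0,0],0]]' >/dev/null;python3 -c 'from h import *
where()';done
```

```text
t 3.9 TCP st [ 56.7  79.8 337. ] F [0.3 0.1 1.7] grip 1.0 tooly st [ 1.     0.002 -0.001] z [-0.001 -0.    -1.   ]
t 4.15 TCP st [ 56.1  79.8 329.4] F [-3.1  0.   0.6] grip 1.0 tooly st [ 1.     0.002 -0.004] z [-0.004 -0.    -1.   ]
t 4.4 TCP st [ 55.7  79.9 322. ] F [-5.3  0.1  1.5] grip 1.0 tooly st [ 1.     0.002 -0.005] z [-0.005 -0.    -1.   ]
t 4.65 TCP st [ 55.7  79.9 315. ] F [-3.6  0.3  0.7] grip 1.0 tooly st [ 1.     0.002 -0.005] z [-0.005 -0.    -1.   ]
```

```bash
for i in 1 2 3; do python3 -m crank '[[[0,0,0.002],0],[[0,0,0.002],0],[[0,0,0],0]]' >/dev/null;python3 -c 'from h import *
where()';done
cat >> h.py <<'E'
def lid(n="scene"):
    # front-face/top cream pixels near the lid, fit the top plane tilt
    im=snap(n); hsv=cv2.cvtColor(im["color"],cv2.COLOR_BGR2HSV); h,w=im["range_z"].shape
    f=h/2/np.tan(np.radians(im["vfov"])/2); v,u=np.mgrid[:h,:w]; z=im["range_z"]
    C=np.stack([(u-im["cx"])/f*z,(v-im["cy"])/f*z,z],-1).reshape(-1,3); P=st((C-np.array(im["t"]))@np.array(im["R"]))
    return im,P.reshape(h,w,3)
E
python3 - <<'E'
from h import *
for n in("scene","top"):
    im,P=lid(n); p=P.reshape(-1,3)
    for a in(100,112,124,136,150,170,205,220,235,250):
        m=(abs(p[:,0]-a)<3)&(abs(p[:,1]+60)<40)&(p[:,2]>100)&(p[:,2]<260); 
        if m.sum()>3: print(n,a,m.sum(),np.percentile(p[m,2],[10,50,90]).round(1))
E
```

```text
t 4.9 TCP st [ 55.7  79.9 311.2] F [-5.4 -0.3  0.1] grip 1.0 tooly st [ 1.     0.002 -0.005] z [-0.005 -0.    -1.   ]
t 5.15 TCP st [ 55.7  79.9 307.2] F [-5.4  0.7  0.8] grip 1.0 tooly st [ 1.     0.002 -0.005] z [-0.005 -0.    -1.   ]
t 5.4 TCP st [ 55.8  79.9 303.2] F [-5.6  0.7  0.8] grip 1.0 tooly st [ 1.     0.002 -0.005] z [-0.005 -0.    -1.   ]
scene 205 57 [170.4 173.9 177. ]
scene 220 55 [168.  171.1 174.1]
scene 235 56 [167.3 169.  172.1]
scene 250 56 [163.9 166.8 170.1]
top 100 57 [110.6 114.9 120.3]
top 112 69 [118.5 150.6 157. ]
top 124 62 [156.9 161.6 165.8]
top 136 59 [168.  172.9 177.2]
top 150 57 [175.8 179.4 184. ]
top 250 16 [161.9 165.9 169.5]
```

```bash
for i in 1 2 3 4; do python3 -m crank '[[[0,0,0.002],0],[[0,0,0.0015],0],[[0,0,0],0]]' >/dev/null;python3 -c 'from h import *
where()';done
cat >> h.py <<'E'
def lidang():
    for n,r in(("scene",[(205,250)]),("top",[(142,152)])):
        im,P=lid(n); p=P.reshape(-1,3); m=(abs(p[:,1]+60)<45)&(p[:,2]>140)&(p[:,2]<260)&(p[:,0]>r[0][0])&(p[:,0]<r[0][1]); q=p[m]
        # top plane: at angle a, height over hinge: z-150 = (260-x)*tan a + 15/cos a
        print(n,len(q),"lid~",np.median((q[:,2]-165)/(260-q[:,0])).round(3), "slope",-np.polyfit(q[:,0],q[:,2],1)[0].round(3))
E
python3 -c 'from h import *
lidang()'
```

```text
t 5.75 TCP st [ 56.3  79.9 300.4] F [-3.4 -0.4  0.2] grip 1.0 tooly st [ 1.     0.002 -0.002] z [-0.002 -0.    -1.   ]
t 6.0 TCP st [ 56.5  79.9 297.1] F [-4.1 -0.6 -0.2] grip 1.0 tooly st [ 1.     0.002 -0.001] z [-0.001 -0.    -1.   ]
t 6.25 TCP st [ 56.6  79.9 293.8] F [-3.6  0.4  0.1] grip 1.0 tooly st [ 1.     0.002 -0.001] z [-0.001  0.    -1.   ]
t 6.5 TCP st [ 56.8  79.9 291.6] F [-6.6  0.3  3.1] grip 1.0 tooly st [1.    0.002 0.   ] z [ 0. -0. -1.]
scene 464 lid~ 0.073 slope 0.067
top 103 lid~ 0.054 slope 0.1
```

```bash
python3 -m crank '[[[0,0,0.002],0],[[0,0,0.002],0],[[0,0,0],0],[[0,0,0],0],[[0,0,0],0]]' >/dev/null;python3 -c 'from h import *
where()'; python3 -m crank '[[[0,-0.01,-0.03],0],[[0,-0.015,-0.035],0],[[0,-0.02,-0.025],0],[[0,-0.03,0],0],[[-0.02,-0.025,0],0]]' 0 >/dev/null;python3 -m crank '[[[-0.03,0,0],0],[[-0.03,0,0],0],[[0,0,0],0],[[0,0,0],0]]' >/dev/null
python3 - <<'E'
from h import *
go(-20,-3,345); lidang()
im=snap("wrist"); cv2.imwrite("pics/w2.png",im["color"])
im,P=lid("top"); p=P.reshape(-1,3); m=(p[:,2]>150)&(p[:,2]<230)&(p[:,0]<80)&(p[:,0]>-30)&(abs(p[:,1])<40); print(m.sum(),np.median(p[m],axis=0) if m.any() else "")
E
```

```text
t 7.02 TCP st [ 57.   79.9 288.1] F [-6.4 -1.5  4.7] grip 1.0 tooly st [1.    0.002 0.001] z [ 0.001  0.    -1.   ]
t 7.77 TCP st [-42.5  -1.4 377.8] F [ 0.2 -0.2  0.4] grip 0.0 tooly st [ 1.    -0.001  0.004] z [ 0.004  0.    -1.   ]
tool delta mm [-1.6 22.4 32.9]
scene 466 lid~ 0.095 slope 0.059
top 103 lid~ 0.068 slope -0.021
47 [ 32.31377078  -5.17574875 169.60192685]
```

View pics/w2.png

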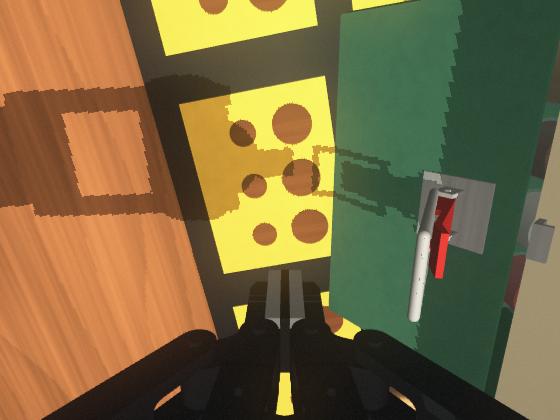

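The wrist view shows the closed fingers at (285,295). The loop bar runs from about (424,235) to (415,318), the red lever is right behind it at (440,250), and the keeper is at (540,240).

```bash
python3 -m crank '[[[-0.001,0.006,0.017],0],[[-0.001,0.007,0.016],0],[[0,0.009,0],0],[[0,0.006,0],0],[[0,0,0],0]]' >/dev/null;python3 -c 'from h import *
where()'; for i in 1 2; do python3 -m crank '[[[0,0.005,0],0],[[0,0.005,0],0],[[0,0,0],0]]' >/dev/null;python3 -c 'from h import *
where()';done;python3 - <<'E'
from h import *
im=snap("wrist"); cv2.imwrite("pics/w3.png",im["color"])
E
```

```text
t 8.38 TCP st [-13.8  -1.9 344.6] F [-0.   0.  -0.3] grip 0.0 tooly st [1.    0.003 0.001] z [ 0.001  0.    -1.   ]
t 8.63 TCP st [ -4.2  -2.2 344.7] F [ 0.6 -0.5  0.2] grip 0.0 tooly st [1.    0.002 0.002] z [ 0.002  0.    -1.   ]
t 8.88 TCP st [  5.6  -2.3 344. ] F [-0.2  0.6 -0. ] grip 0.0 tooly st [1.    0.002 0.001] z [ 0.001 -0.    -1.   ]
```

View pics/w3.png

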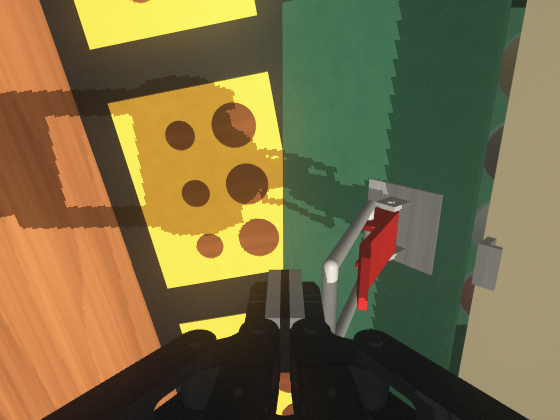

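The bar, running from (331,270) to (332,330), is just ahead of the closed fingertips at (285,290), with the red lever tip behind it at (365,300). I'll keep pushing towards the lid.

```bash
for i in 1 2 3; do python3 -m crank '[[[0,0.005,-0.001],0],[[0,0.005,0],0],[[0,0.005,0],0],[[0,0,0],0]]' >/dev/null;python3 -c 'from h import *
where()';done;python3 - <<'E'
from h import *
im=snap("wrist"); cv2.imwrite("pics/w4.png",im["color"])
E
```

```text
t 9.27 TCP st [ 20.7  -2.3 344.9] F [0.  0.1 0.2] grip -0.0 tooly st [1.    0.002 0.001] z [ 0.001 -0.    -1.   ]
t 9.6 TCP st [ 35.7  -2.2 345.8] F [-0.3  1.4  0.5] grip -0.0 tooly st [1.    0.002 0.001] z [ 0.001 -0.    -1.   ]
t 9.93 TCP st [ 50.7  -2.2 346.9] F [ 0.7 -0.2  1.1] grip -0.0 tooly st [1.    0.002 0.001] z [ 0.001 -0.    -1.   ]
```

View pics/w4.png

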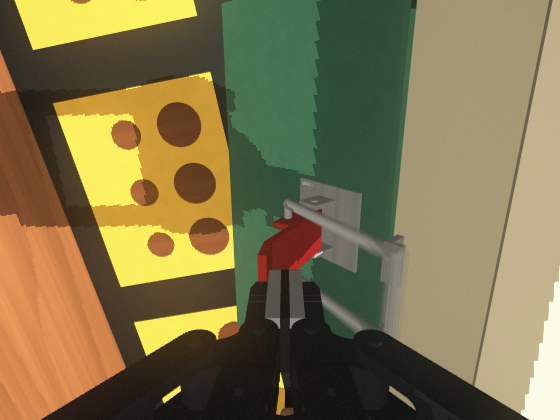

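The loop has swung over. Its bar now lies on the lid's face at about (393,262), by the keeper at (395,242). The red lever tip at (265,265) is to the left of the fingertips.

```bash
cat >> h.py <<'E'
def red(n="wrist"):
    im,P=lid(n); c=im["color"].astype(int); m=(c[...,2]>90)&(c[...,1]<50)&(c[...,0]<60)&(np.abs(P[...,1])<40)&(P[...,0]<90)&(P[...,0]>-40)&(P[...,2]>20)&(P[...,2]<200)
    q=P[m]; dx=q[:,0]-66; dz=q[:,2]-98.7; ang=np.degrees(np.arctan2(dz,dx)); r=np.hypot(dx,dz)
    print("red",len(q)); far=r>40
    if far.any(): a=(230-np.where(ang[far]<-90,ang[far]+360,ang[far])); print("lever ~",np.radians(np.median(a)).round(2),"rmax",np.percentile(r,97).round(1),"x",q[far,0].min().round(1),q[far,0].max().round(1),"z",q[far,2].min().round(1),q[far,2].max().round(1))
    return im,P
E
python3 - <<'E'
from h import *
im,P=red(); print(P[258:268:3,385:402:4].round(0).tolist())
where(); lidang()
E
```

```text
red 2340
lever ~ 2.1 rmax 71.0 x 39.9 54.6 z 136.9 167.4
[[[101.0, -2.0, 146.0], [103.0, -1.0, 147.0], [104.0, -1.0, 148.0], [105.0, 1.0, 152.0], [107.0, 2.0, 153.0]], [[101.0, -3.0, 146.0], [103.0, -3.0, 148.0], [104.0, -2.0, 150.0], [106.0, -1.0, 151.0], [107.0, -1.0, 152.0]], [[102.0, -5.0, 146.0], [103.0, -4.0, 149.0], [104.0, -4.0, 149.0], [106.0, -3.0, 150.0], [107.0, -1.0, 153.0]], [[102.0, -7.0, 145.0], [103.0, -6.0, 147.0], [104.0, -5.0, 150.0], [106.0, -5.0, 150.0], [108.0, -4.0, 152.0]]]
t 10.03 TCP st [ 50.1  -2.2 346.6] F [ 0.3  0.3 -0.4] grip -0.0 tooly st [ 1.     0.002 -0.   ] z [-0. -0. -1.]
scene 460 lid~ 0.093 slope 0.072
top 104 lid~ 0.058 slope -0.011
```

```bash
python3 -m crank '[[[0,0.009,0],0],[[0,0.009,0],0],[[0,0,0.007],0],[[0,0,0.007],0],[[0,0,0.005],0]]' >/dev/null;python3 -c 'from h import *
where()'; python3 -m crank '[[[0,-0.004,0],0],[[0,-0.004,0],0],[[0,-0.004,0],0],[[0,-0.004,0.001],0],[[0,0,0],0]]' >/dev/null;python3 -c 'from h import *
where();red()'
```

```text
t 10.55 TCP st [ 67.8  -2.2 326.1] F [ 0.4 -0.1  1.2] grip 0.0 tooly st [ 1.     0.002 -0.002] z [-0.002 -0.    -1.   ]
t 10.97 TCP st [ 51.2  -2.1 327. ] F [-0.2  0.   0.2] grip -0.0 tooly st [1.    0.002 0.   ] z [ 0. -0. -1.]
red 2656
lever ~ 2.02 rmax 70.9 x 35.2 51.9 z 135.5 164.8
```

```bash
python3 -m crank '[[[0,-0.003,0.003],0],[[0,-0.003,0.003],0],[[0,-0.005,0.004],0],[[0,-0.005,0.004],0],[[0,0,0],0]]' >/dev/null;python3 -c 'from h import *
where();red();im,P=lid("scene")'; python3 -m crank '[[[0,-0.005,0.006],0],[[0,-0.005,0.006],0],[[0,0,0],0]]' >/dev/null;python3 -c 'from h import *
where();im,P=red();cv2.imwrite("pics/w5.png",im["color"])'
```

```text
t 11.43 TCP st [ 34.7  -2.2 311.1] F [-0.7 -0.1 -0.3] grip 0.0 tooly st [ 1.     0.002 -0.003] z [-0.003 -0.    -1.   ]
red 3696
lever ~ 1.68 rmax 69.7 x 16.1 48.6 z 126.1 151.2
t 11.78 TCP st [ 24.7  -2.2 298.9] F [-0.7 -0.7 -1.6] grip 0.0 tooly st [ 1.     0.002 -0.003] z [-0.003 -0.    -1.   ]
red 4576
lever ~ 1.4 rmax 68.9 x 5.0 38.8 z 116.4 145.9
```

View pics/w5.png

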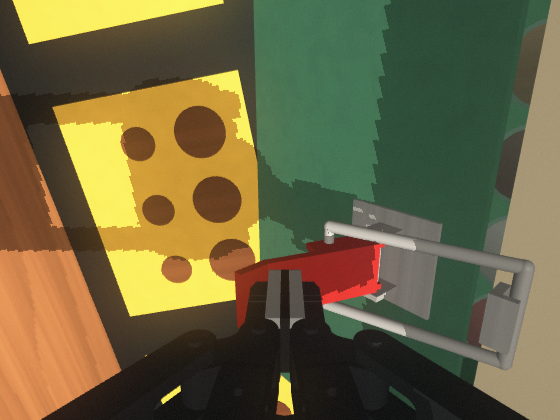

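The red lever now points out to the left. The loop frame surrounds the keeper at (497,315), with its bar at (518,315) up-slope of it, so I'll continue the arc.

```bash
python3 -m crank '[[[0,-0.0035,0.007],0],[[0,-0.0035,0.007],0],[[0,-0.002,0.006],0],[[0,-0.002,0.006],0],[[0,0,0],0]]' >/dev/null;python3 -c 'from h import *
where();red()'; python3 -m crank '[[[0,-0.003,0.007],0],[[0,-0.002,0.007],0],[[0,0,0],0]]' >/dev/null;python3 -c 'from h import *
where();im,P=red()';  python3 -m crank '[[[0,0,0.005],0],[[0,0,0.005],0],[[0,0,0.005],0],[[0,0,0],0]]' >/dev/null;python3 -c 'from h import *
where();im,P=red()'
```

```text
t 12.25 TCP st [ 14.4  -2.2 273.5] F [ 1.1 -0.4  0.6] grip -0.0 tooly st [ 1.     0.002 -0.002] z [-0.002 -0.    -1.   ]
red 5178
lever ~ 0.89 rmax 61.4 x -3.2 28.5 z 93.9 128.2
t 12.55 TCP st [  8.8  -2.3 258.6] F [ 0.1 -0.6  0.9] grip -0.0 tooly st [ 1.     0.002 -0.004] z [-0.004 -0.    -1.   ]
red 5952
lever ~ 0.61 rmax 62.3 x -0.9 38.6 z 79.7 130.3
t 12.93 TCP st [  9.   -2.3 243.6] F [-0.4  0.1 -0.5] grip 0.0 tooly st [ 1.     0.002 -0.004] z [-0.004 -0.    -1.   ]
red 8493
lever ~ 0.07 rmax 65.7 x 15.1 39.3 z 48.6 90.0
```

```bash
python3 -c 'from h import *
im=snap("wrist");cv2.imwrite("pics/w6.png",im["color"]);lidang();where()'
```

```text
scene 466 lid~ 0.036 slope 0.01
top 100 lid~ -0.004 slope -0.144
t 13.13 TCP st [  9.9  -2.2 245.6] F [ 0.6  0.7 -0.3] grip 0.0 tooly st [ 1.     0.002 -0.   ] z [-0. -0. -1.]
```

View pics/w6.png

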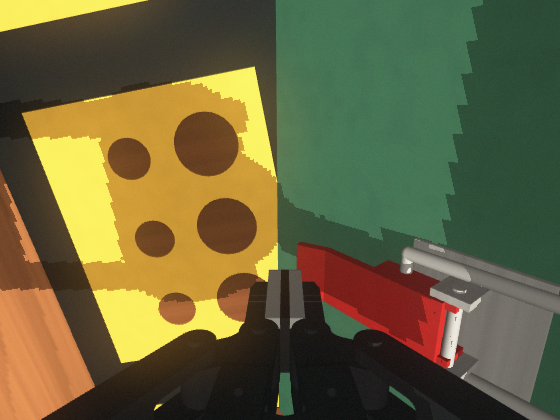

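The lever lies on the slope with its tip at (300,250), and the lid reading has dropped by 0.06, so it is pulled tight. I'll press down once more to be sure it is fully home.

```bash
python3 -m crank '[[[0,0.004,0],0],[[0,0.004,0.003],0],[[0,0,0.004],0],[[0,0,0.003],0],[[0,0,0],0]]' >/dev/null;python3 -c 'from h import *
where()'; for i in 1 2; do python3 -m crank '[[[0,0,0.003],0],[[0,0,0],0],[[0,0,0],0]]' >/dev/null;python3 -c 'from h import *
where()';done
```

```text
t 13.55 TCP st [ 17.6  -2.3 234.5] F [ 0.3  0.2 -0.8] grip 0.0 tooly st [ 1.     0.002 -0.002] z [-0.002 -0.    -1.   ]
t 13.8 TCP st [ 17.7  -2.2 232.4] F [1.2 0.3 0. ] grip 0.0 tooly st [ 1.     0.002 -0.001] z [-0.001 -0.    -1.   ]
t 14.05 TCP st [ 18.3  -2.2 230.4] F [-0.9  0.6  2.6] grip 0.0 tooly st [1.    0.002 0.001] z [ 0.001  0.    -1.   ]
```

```bash
for i in 1 2 3; do python3 -m crank '[[[0,0,0.003],0],[[0,0,0],0],[[0,0,0],0]]' >/dev/null;python3 -c 'from h import *
where()';done; python3 -m crank '[[[0,-0.01,-0.03],0],[[0,-0.02,-0.03],0],[[0,-0.03,-0.03],0],[[0,-0.03,-0.02],0],[[0,-0.03,0],0]]' >/dev/null; python3 -m crank '[[[0,-0.03,0],0],[[0,-0.03,0],0],[[0,0,0],0],[[0,0,0],0]]' >/dev/null; python3 - <<'E'
from h import *
where();lidang()
d=snap("top");cv2.imwrite("pics/topc2.png",cv2.resize(d["color"][150:265,195:375],(792,506),interpolation=cv2.INTER_CUBIC))
im,P=red("top")
E
```

```text
t 14.3 TCP st [ 18.8  -2.1 229.7] F [-6.3 -0.2 15.1] grip -0.0 tooly st [1.    0.002 0.001] z [ 0.001 -0.    -1.   ]
t 14.55 TCP st [ 19.3  -2.1 229.2] F [-13.   -1.9  27.4] grip -0.0 tooly st [1.    0.002 0.001] z [ 0.001 -0.    -1.   ]
t 14.8 TCP st [ 19.8  -2.  228.7] F [-19.7  -1.5  42.3] grip 0.0 tooly st [1.    0.003 0.001] z [ 0.001 -0.001 -1.   ]
t 15.55 TCP st [-162.8   -2.5  329.8] F [0.7 0.8 0.2] grip 0.0 tooly st [1.    0.002 0.002] z [ 0.002  0.    -1.   ]
scene 462 lid~ 0.039 slope 0.004
top 103 lid~ -0.003 slope -0.074
red 140
lever ~ 0.08 rmax 67.3 x 14.9 38.4 z 48.7 72.6
```

View pics/topc2.png

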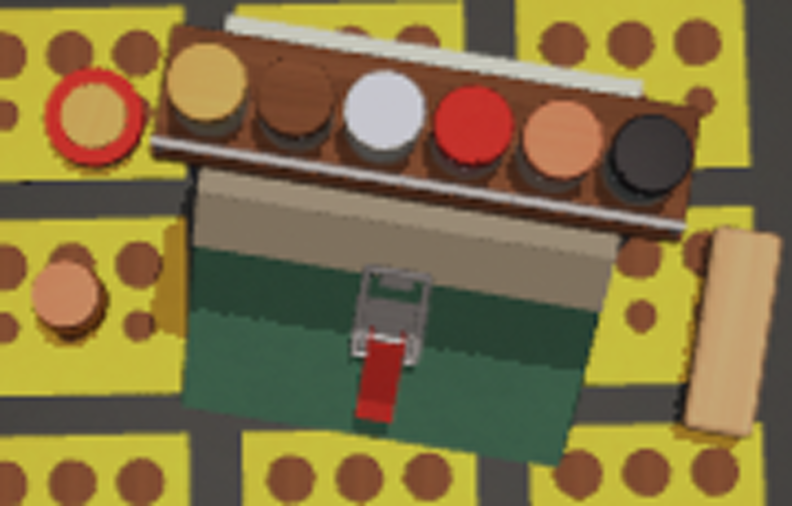

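The top view shows the lid shut and the loop bar behind the keeper at (397,275). The lever is flat on the slope with its tip at (375,410), and the tin, jar and brush are unmoved.

```bash
python3 -c 'from plant import robot
print(robot.job_done())'
```

```text
the job is handed in; nothing more can be done
None
```

The lid is shut, the loop is hooked over the keeper, and the red lever is pressed flat with the lid pulled tight; the tin, brush and jar look undisturbed, and I handed the job in at about 15.6 s, with no verdict returned.

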